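Unlatch and hold up the visualiser's camera arm

TASK

The camera arm of the visualiser (document camera) is folded down and locked onto the ball on its base. Pull the spring latch at the arm's free end sideways, away from the key panel, until it is open, lift the arm off the ball, and finish while still holding it up and still, its end about 12 cm higher than it was, so that a colleague can tighten the slack hinge: the arm falls if let go. Leave the other things on the bench where they are.

Things in the scene. Friction and masses are not known exactly. Their poses are not given: they have to be found in the camera images.
- visualiser: document camera standing fixed on the bench: white base 420 x 320 mm, 34 mm high, a folded dark lamp tube along each long side (top 56 mm high), a dark key panel in one corner (x -28, y -98 mm). Origin on the bench top under the ball; +x runs along the middle of the base from the ball to the arm's hinge (base from x -60 to +360 mm), +y is the direction in which the latch is pulled open, z up
- ball (a point): centre of the steel ball (28 mm across) on its stem on the base, 60 mm above the bench; axes as the base's
- socket (a point): point of the camera arm that meets the ball's centre while latched down; swings with the arm. Around it a 40 mm wide, 74 mm long aluminium hood, top 80 mm above the bench; behind it (54 to 126 mm from the ball) the round camera head, top 104 mm; then a 34 mm wide beam to the hinge. Axes as the base's when down
- tab (a point): centre of the latch's finger tab: an upright dark ribbed block, 12 mm thick (y, the sliding direction), 28 mm long (x), 32 mm high (z), standing on the latch's slide plate on top of the coupler. When the arm is down its centre is 102 mm above the bench (tab from 86 to 118 mm), 3 mm from the ball in the base's +x; it moves with the latch and swings with the arm. Axes parallel to the base's when the arm is down. Nothing stands within 45 mm of it above the slide plate
- latch (a joint): travel of the latch along the base's +y, m: 0 = home, forked tongue hooked under the ball, arm locked; clear of the ball from 0.010; stop at 0.018. The spring pushes it home: about 4 N at 0, 9 N at the stop
- camera_arm: the hinged camera arm with its latch. Origin and axes coincide with the visualiser's while it is down, and swing with it. The hinge pin lies along the base's y, 310 mm from the ball in its +x, 75 mm above the bench. Latched, the free end has about 2 mm of play. The arm weighs 0.5 to 0.85 kg (some 3 to 6 N at its end) and does not stay up by itself; swing limited to 1.2 rad
- eyepiece_a_mid (a point): loose black microscope eyepiece standing on the bench, 31 mm across, 46 mm high; its centre. Leave alone
- eyepiece_b_mid (a point): another such eyepiece; its centre. Leave alone
- oil_bottle_mid (a point): small amber bottle standing on the bench, 28 mm across, 60 mm high; its centre. Leave alone
- loupe_mid (a point): black stand magnifier on the bench, 38 mm across, 36 mm high; its centre. Leave alone
- slide_rack_mid (a point): blue rack of microscope slides on the bench, 85 x 110 mm, 38 mm high; its centre. Leave alone
- petri_dish_mid (a point): closed petri dish lying on the visualiser's base beside the camera arm, 63 mm across, 15 mm high; its centre. Leave alone

How it is judged:
By the outcome, as a careful person would: the job done as asked, in the order asked, and still so for the second after the job is handed in, while the arm keeps its last pose, push and grip.
It also fails if it takes over 32 s, if anything falls off the work surface, if the arm or the gripper's body presses on something with over 40 N, if the wrist force passes 120 N, or if a joint passes its speed limit or range.

ROBOT

A 6-joint arm with a two-finger parallel gripper is mounted at the origin on the work surface. World frame = base frame: x ahead of the robot, y to its left, z up, the work surface at z = 0. Lengths are in m, angles in rad, forces in N, time in s.
With the tool pointing down it reaches from about 0.325 to 0.775 m from the base axis. Payload 5.5 kg.
Tool frame: the origin (TCP) lies at the very end of the fingers, on their centre line; the grasp point (between the pads) lies 19 mm behind it; z points along the fingers, y is the line along which they close (so a half turn about z gives the same grasp; the last joint's range is limited). The gripper opens to 85 mm and grips with 20 to 120 N. Pads are 22 mm wide; open, the fingers measure 114 mm over their backs; the gripper's body (76 mm by 85 mm) begins 54 mm behind the grasp point. The pads swing forward as they close: fully open they stand 13 mm farther back than shut.
Start: joints at [1.114, 0.091, 1.231, -0, 1.82, -0.057], TCP at [0.234, 0.553, 0.231] pointing down, gripper open.
Joint ranges: [-2.87, 2.87], [-0.86, 2.18], [0.17, 2.46], [-1.51, 4.65], [0.06, 2.69], [-2.65, 2.65]. Speed limits (rad/s): [2.57, 2.57, 3.01, 3.14, 3.14, 3.14].

INTERFACE

Orientations are given as a rotation vector (axis times angle).
In Python, from plant import read_state, imaging, bot gives the robot as it stands.
- The arm moves only by the tool send_rows, never from a script. Its argument "plan" is a list of rows, each an object of numbers: "ax", "ay", "az": the turn, a rotation vector about the tool's x, y, z in rad; "tx", "ty", "tz": the shift along the tool's x, y, z in m; "claw": the closure, from 0 (fully open) to 1 (shut). A call has 1 to 10 rows; each row shifts and turns the commanded pose from where the row before left it, along the tool's axes as they then stand; what a row does not reach is not made up. A row lasts 1/12 s, in which the tool goes at most 41.7 mm and 7.16 degrees, less where a joint would pass 70% of its speed; a pose out of reach is approached as far as the arm can. A call with a gripper value outside its range is refused whole. The fingers move at their own pace and stop on an object; the grip force is fixed at half the most. Time passes only in rows, so rows that do not move let the fingers close. It gives the time, the measured TCP pose, the force, the opening and the grip force at its end, in the units of the state.
- read_state(): the state, without advancing time (a new reading comes with each control period).
- imaging.snapshot(name): name is "scene" or "side" or "wrist"; returns a dict with "pixels" (384x512x3 uint8, red, green, blue), "range_z" (384x512 float32, m along the optical axis (not along the pixel's ray), 0 where there is no reading), "vertical_fov" (degrees; the focal length in pixels is half the picture's height over the tangent of half this angle, whatever the lens; pixels are square), "cx", "cy" (the principal point, pixels), "R" (3x3) and "t" (3): a world point X has camera coordinates R X + t; the wrist camera has in their place "T_tool_cam" (4x4, takes a point from camera to tool coordinates, whose origin is the TCP and whose axes are the flange's). Camera axes: x right, y down, z forward; pixel columns grow to the right and rows downward; lengths in m; the calibration is good to about 2 mm. A picture is of the moment at which its call begins: read the wrist's pose just before it.
- bot.hand_in(): hands the job in; it is judged then, once.
The state is a dict: "t": time; "q": joint angles; "qd": joint speeds; "tau": joint torques, N m; "tcp_pos": TCP position; "tool_rot": TCP orientation; "force": force on the tool from outside, world axes, zero at the start; "wrist_torque": the same for the moment, N m; "gripper_width": finger opening in m; "grasp_force": force on a finger pad.
Only numpy, scipy, OpenCV 4.12 (cv2) and the standard library are available. Lean on these libraries where they do the work, as an engineer would, in place of code of your own. Each camera call takes 0.05 s, during which the arm holds its last target. There are 200 camera calls.

## Working session

There is one attempt and no reset: what is moved stays moved. The work goes in short steps, Python scripts to look and compute and a tool call to move; the robot and the scene stay as the last step left them, time stands still between calls to the robot, and variables do not carry over. Pictures are saved under pics/ and viewed, at most 10 in all, crops included, and the job is handed in when it is done.

Besides the shell and the picture viewer there is one more tool, called as name(argument=value, ...) on one line, values as JSON. send_rows: Moves the arm, as the interface text tells. Its arguments: {"type":"object","properties":{"plan":{"type":"array"}},"required":["plan"]}

```bash
ls; mkdir -p pics
cat > h.py <<'E'
import numpy as np,cv2
from plant import read_state,imaging,bot
from scipy.spatial.transform import Rotation as Ro
def snap(n):
    s=read_state(); d=imaging.snapshot(n)
    f=192/np.tan(np.radians(d["vertical_fov"])/2)
    if n=="wrist":
        T=np.array(d["T_tool_cam"]); R=Ro.from_rotvec(s["tool_rot"]).as_matrix()
        Rw=R@T[:3,:3]; o=R@T[:3,3]+s["tcp_pos"]
    else:
        Rw=np.array(d["R"]).T; o=-Rw@np.array(d["t"])
    v,u=np.mgrid[:384,:512]; ray=np.stack([(u-d["cx"])/f,(v-d["cy"])/f,np.ones_like(u,float)],-1)@Rw.T
    P=o+ray*d["range_z"][...,None]; P[d["range_z"]==0]=np.nan
    return d["pixels"],P,o,ray
def save(p,name): cv2.imwrite("pics/"+name,cv2.cvtColor(p,cv2.COLOR_RGB2BGR))
E
python3 - <<'E'
from h import *
s=read_state();print({k:np.round(v,3) for k,v in s.items()})
a=[]
for n in("scene","side","wrist"):
    p,P,o,_=snap(n);np.savez(f"{n}0.npz",p=p,P=P);a.append(p);print(n,o.round(3))
save(cv2.resize(np.vstack([np.hstack(a[:2]),np.hstack([a[2],a[2]*0])]),(800,600)),"a.png")
E
```

```text
pics
{'t': np.float64(0.0), 'q': array([ 1.114,  0.092,  1.232, -0.   ,  1.82 , -0.057]), 'qd': array([ 0.001,  0.   , -0.   ,  0.   ,  0.001, -0.001]), 'tau': array([ 3.0000e-03, -4.5875e+01, -4.1801e+01,  0.0000e+00,  1.2000e-02,
        0.0000e+00]), 'tcp_pos': array([0.233, 0.552, 0.23 ]), 'tool_rot': array([-6.240e-01, -3.079e+00,  3.000e-03]), 'force': array([-0.185, -0.277,  0.733]), 'wrist_torque': array([-0.002,  0.005,  0.022]), 'grasp_force': np.float64(0.0), 'gripper_width': np.float64(0.085)}
scene [ 1.28  -0.221  0.838]
side [0.082 0.858 0.996]
wrist [0.16  0.583 0.373]
```

View pics/a.png

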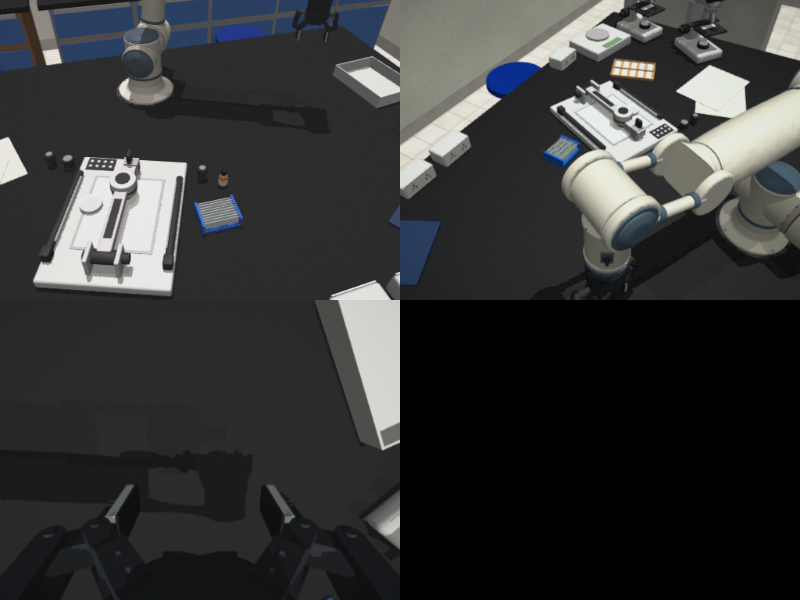

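The scene view shows the visualiser, with the tab near (130,157) in the mosaic, about (166,201) in the full picture. The key panel is on the left and the hinge is toward the camera. Next I'll measure the base from depth.

Run:
```python
from h import *
d=np.load("scene0.npz");p,P=d["p"],d["P"]
z=P[...,2]; v,u=np.mgrid[:384,:512]
roi=(u>30)&(u<250)&(v>190)&(v<385)
m=roi&(z>.024)&(z<.044)
nn,l,st,c=cv2.connectedComponentsWithStats(m.astype(np.uint8)); k=1+st[1:,4].argmax()
q=P[l==k]; r=cv2.minAreaRect((q[:,:2]*1000).astype(np.float32));print(r,cv2.boxPoints(r),np.median(q[:,2]))
t=(z>.09)&(z<.125)&roi
nn,l,st,c=cv2.connectedComponentsWithStats(t.astype(np.uint8))
for i in range(1,nn):
    if st[i,4]>8: q=P[l==i];print(st[i],q.mean(0).round(3),q.min(0).round(3),q.max(0).round(3))
save(cv2.resize(p[180:384,30:260],None,fx=2.9,fy=2.9,interpolation=2),"b.png")
```

```text
((619.4144287109375, -202.04971313476562), (319.02935791015625, 422.0346374511719), 68.13670349121094) [[ 364.17233  -271.50986 ]
 [ 755.8521   -428.67276 ]
 [ 874.6565   -132.58957 ]
 [ 482.97675    24.573334]] 0.03445945646116311
[161 191   9  18 127] [ 0.487 -0.148  0.109] [ 0.468 -0.158  0.09 ] [ 0.498 -0.137  0.121]
[ 104  217   71  123 2464] [ 0.668 -0.221  0.096] [ 0.528 -0.31   0.09 ] [ 0.808 -0.145  0.112]
```

View pics/b.png

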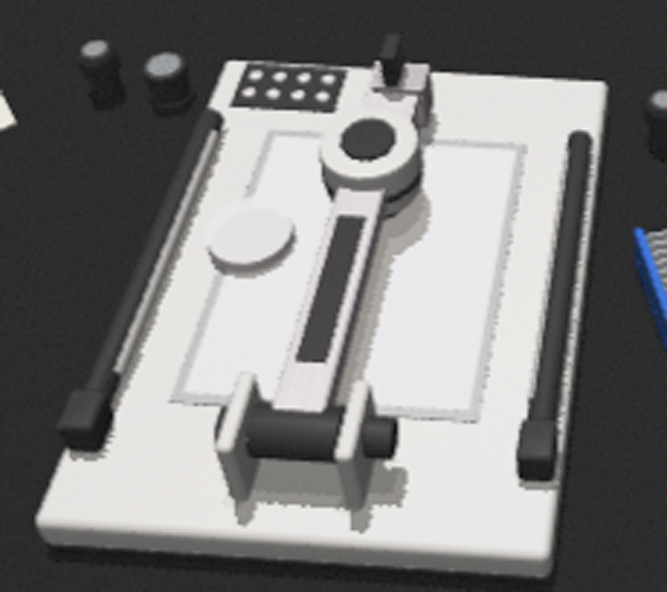

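The base measures 422 x 319 mm, which matches the given size. That puts the ball at about (0.480, -0.146) with the base yawed -21.9°, and the tab fits. Next I'll work out the hover move.

Run:
```python
from h import *
s=read_state();R=Ro.from_rotvec(s["tool_rot"]).as_matrix();print(R.round(3))
a=np.radians(68.137-90);x=np.array([np.cos(a),np.sin(a),0]);y=np.array([-x[1],x[0],0])
ball=np.array([.6194,-.2020,0])-.15*x; tab=ball+.003*x; print(ball,tab,a)
g=np.array([*tab[:2],.2]);print("shift tool",R.T@(g-s["tcp_pos"]))
for sg in(1,-1):
    G=np.stack([-sg*x*-1,-sg*y,[0,0,-1]],1); print(sg,np.linalg.det(G),Ro.from_matrix(R.T@G).as_rotvec())
```

```text
[[-0.921  0.389 -0.001]
 [ 0.389  0.921 -0.001]
 [ 0.    -0.001 -1.   ]]
[ 0.48018846 -0.14614172  0.        ] [ 0.48297269 -0.14725889  0.        ] -0.38158133436352026
shift tool [-0.50220207 -0.54742764  0.03118188]
1 1.0000000000000002 [-1.43946581e-04  2.33217413e-03  3.12341351e+00]
-1 1.0000000000000002 [-1.49330818e-03 -9.21700501e-05 -1.81782722e-02]
```

send_rows(plan=[{"tx": -0.025,"ty": -0.0274},{"tx": -0.025,"ty": -0.0274},{"tx": -0.025,"ty": -0.0274},{"tx": -0.025,"ty": -0.0274},{"tx": -0.025,"ty": -0.0274},{"tx": -0.025,"ty": -0.0274},{"tx": -0.025,"ty": -0.0274},{"tx": -0.025,"ty": -0.0274},{"tx": -0.025,"ty": -0.0274},{"tx": -0.025,"ty": -0.0274}])

```text
invalid input
```

send_rows(plan=[{"tx": -0.025,"ty": -0.0274},{"tx": -0.025,"ty": -0.0274},{"tx": -0.025,"ty": -0.0274},{"tx": -0.025,"ty": -0.0274},{"tx": -0.025,"ty": -0.0274},{"tx": -0.025,"ty": -0.0274},{"tx": -0.025,"ty": -0.0274},{"tx": -0.025,"ty": -0.0274},{"tx": -0.025,"ty": -0.0274},{"tx": -0.002,"az": -0.018},{}])

```text
invalid input
```

send_rows(plan=[{"ax": 0,"ay": 0,"az": 0,"tx": -0.025,"ty": -0.0274,"tz": 0,"claw": 0},{"ax": 0,"ay": 0,"az": 0,"tx": -0.025,"ty": -0.0274,"tz": 0,"claw": 0},{"ax": 0,"ay": 0,"az": 0,"tx": -0.025,"ty": -0.0274,"tz": 0,"claw": 0},{"ax": 0,"ay": 0,"az": 0,"tx": -0.025,"ty": -0.0274,"tz": 0,"claw": 0},{"ax": 0,"ay": 0,"az": 0,"tx": -0.025,"ty": -0.0274,"tz": 0,"claw": 0},{"ax": 0,"ay": 0,"az": 0,"tx": -0.025,"ty": -0.0274,"tz": 0,"claw": 0},{"ax": 0,"ay": 0,"az": 0,"tx": -0.025,"ty": -0.0274,"tz": 0,"claw": 0},{"ax": 0,"ay": 0,"az": 0,"tx": -0.025,"ty": -0.0274,"tz": 0,"claw": 0},{"ax": 0,"ay": 0,"az": 0,"tx": -0.025,"ty": -0.0274,"tz": 0,"claw": 0},{"ax": 0,"ay": 0,"az": 0,"tx": -0.025,"ty": -0.0274,"tz": 0,"claw": 0}])

```text
t: 0.98
tcp_pos: [0.3572, 0.2013, 0.2311]
tool_rot: [0.623, 3.079, 0.0]
force: [1.1, 0.0, 0.5]
gripper_width: 0.0856
grasp_force: 0.0
```

send_rows(plan=[{"ax": 0,"ay": 0,"az": 0,"tx": -0.025,"ty": -0.0274,"tz": 0,"claw": 0},{"ax": 0,"ay": 0,"az": 0,"tx": -0.025,"ty": -0.0274,"tz": 0,"claw": 0},{"ax": 0,"ay": 0,"az": 0,"tx": -0.025,"ty": -0.0274,"tz": 0,"claw": 0},{"ax": 0,"ay": 0,"az": 0,"tx": -0.025,"ty": -0.0274,"tz": 0,"claw": 0},{"ax": 0,"ay": 0,"az": 0,"tx": -0.025,"ty": -0.0274,"tz": 0,"claw": 0},{"ax": 0,"ay": 0,"az": 0,"tx": -0.025,"ty": -0.0274,"tz": 0,"claw": 0},{"ax": 0,"ay": 0,"az": 0,"tx": -0.025,"ty": -0.0274,"tz": 0,"claw": 0},{"ax": 0,"ay": 0,"az": 0,"tx": -0.025,"ty": -0.0274,"tz": 0,"claw": 0},{"ax": 0,"ay": 0,"az": 0,"tx": -0.025,"ty": -0.0274,"tz": 0,"claw": 0},{"ax": 0,"ay": 0,"az": -0.018,"tx": 0,"ty": 0,"tz": 0,"claw": 0}])

```text
t: 1.82
tcp_pos: [0.469, -0.117, 0.2297]
tool_rot: [-0.605, -3.081, 0.003]
force: [0.4, 1.1, -0.2]
gripper_width: 0.0856
grasp_force: 0.0
```

send_rows(plan=[{"ax": 0,"ay": 0,"az": 0,"tx": -0.025,"ty": -0.0274,"tz": 0,"claw": 0},{"ax": 0,"ay": 0,"az": 0,"tx": 0,"ty": 0,"tz": 0,"claw": 0},{"ax": 0,"ay": 0,"az": 0,"tx": 0,"ty": 0,"tz": 0,"claw": 0}])

```text
t: 2.07
tcp_pos: [0.4813, -0.1474, 0.2303]
tool_rot: [-0.599, -3.082, -0.001]
force: [-0.3, 0.3, 0.1]
gripper_width: 0.0854
grasp_force: 0.0
```

```bash
cat > m.py <<'E'
from h import *
a=-.3816
s=read_state();tcp=s["tcp_pos"];print(tcp,s["tool_rot"])
R=Ro.from_rotvec(s["tool_rot"]).as_matrix();print(R.round(3))
p,P,o,ray=snap("wrist");np.savez("w.npz",p=p,P=P,ray=ray,o=o)
x=np.array([np.cos(a),np.sin(a),0]);y=np.array([-x[1],x[0],0])
tab=np.array([.483,-.1473,.102])
D=P-tab;bx=D@x;by=D@y
m=(abs(bx)<.03)&(abs(by)<.03)&(P[...,2]>.105)&(P[...,2]<.125)
q=np.stack([bx[m],by[m],P[m][:,2]],1)
if len(q): print(m.sum(),"z",np.median(q[:,2]),"x",np.percentile(q[:,0],[1,99]),"y",np.percentile(q[:,1],[1,99]))
v,u=np.where(m); print(u.min(),u.max(),v.min(),v.max()) if len(u) else 0
save(p,"w.png")
E
python3 m.py
```

```text
[ 0.48130766 -0.14742155  0.2302575 ] [-5.99102670e-01 -3.08180015e+00 -5.65525279e-04]
[[-0.927  0.375 -0.002]
 [ 0.375  0.927  0.001]
 [ 0.002 -0.    -1.   ]]
369 z 0.11825847297639974 x [-0.01409723  0.01279585] y [-0.00810657  0.00413652]
248 261 168 196
```

View pics/w.png

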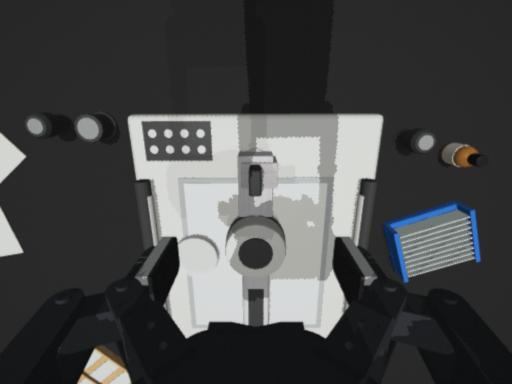

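The wrist view shows the tab at (255,180), clear all round, in line with the tool and with its top at 0.118 m. I'll shift 1.3 mm, go down and close.

send_rows(plan=[{"ax": 0,"ay": 0,"az": 0,"tx": -0.001,"ty": -0.0013,"tz": 0.02,"claw": 0},{"ax": 0,"ay": 0,"az": 0,"tx": 0,"ty": 0,"tz": 0.025,"claw": 0},{"ax": 0,"ay": 0,"az": 0,"tx": 0,"ty": 0,"tz": 0.025,"claw": 0},{"ax": 0,"ay": 0,"az": 0,"tx": 0,"ty": 0,"tz": 0.025,"claw": 0},{"ax": 0,"ay": 0,"az": 0,"tx": 0,"ty": 0,"tz": 0.02,"claw": 0},{"ax": 0,"ay": 0,"az": 0,"tx": 0,"ty": 0,"tz": 0.015,"claw": 0},{"ax": 0,"ay": 0,"az": 0,"tx": 0,"ty": 0,"tz": 0.009,"claw": 0},{"ax": 0,"ay": 0,"az": 0,"tx": 0,"ty": 0,"tz": 0,"claw": 0},{"ax": 0,"ay": 0,"az": 0,"tx": 0,"ty": 0,"tz": 0,"claw": 0.5},{"ax": 0,"ay": 0,"az": 0,"tx": 0,"ty": 0,"tz": 0,"claw": 0.7}])

```text
t: 2.95
tcp_pos: [0.4826, -0.1479, 0.0939]
tool_rot: [0.595, 3.082, -0.001]
force: [-0.1, 0.4, -0.2]
gripper_width: 0.0643
grasp_force: 0.0
```

send_rows(plan=[{"ax": 0,"ay": 0,"az": 0,"tx": 0,"ty": 0,"tz": 0,"claw": 1},{"ax": 0,"ay": 0,"az": 0,"tx": 0,"ty": 0,"tz": 0,"claw": 1},{"ax": 0,"ay": 0,"az": 0,"tx": 0,"ty": 0,"tz": 0,"claw": 1},{"ax": 0,"ay": 0,"az": 0,"tx": 0,"ty": 0,"tz": 0,"claw": 1},{"ax": 0,"ay": 0,"az": 0,"tx": 0,"ty": 0,"tz": 0,"claw": 1},{"ax": 0,"ay": 0,"az": 0,"tx": 0,"ty": 0,"tz": 0,"claw": 1}])

```text
t: 3.45
tcp_pos: [0.482, -0.1485, 0.093]
tool_rot: [0.596, 3.084, -0.001]
force: [-1.2, -0.7, 3.6]
gripper_width: 0.011
grasp_force: 61.1
```

Gripped at 11 mm with 61 N. Next I'll pull along tool +y, which is base +y.

send_rows(plan=[{"ax": 0,"ay": 0,"az": 0,"tx": 0,"ty": 0.002,"tz": 0,"claw": 1},{"ax": 0,"ay": 0,"az": 0,"tx": 0,"ty": 0.003,"tz": 0,"claw": 1},{"ax": 0,"ay": 0,"az": 0,"tx": 0,"ty": 0.003,"tz": 0,"claw": 1},{"ax": 0,"ay": 0,"az": 0,"tx": 0,"ty": 0.003,"tz": 0,"claw": 1},{"ax": 0,"ay": 0,"az": 0,"tx": 0,"ty": 0.003,"tz": 0,"claw": 1},{"ax": 0,"ay": 0,"az": 0,"tx": 0,"ty": 0.002,"tz": 0,"claw": 1},{"ax": 0,"ay": 0,"az": 0,"tx": 0,"ty": 0,"tz": 0,"claw": 1},{"ax": 0,"ay": 0,"az": 0,"tx": 0,"ty": 0,"tz": 0,"claw": 1}])

```text
t: 4.12
tcp_pos: [0.4876, -0.1347, 0.0929]
tool_rot: [0.598, 3.084, -0.005]
force: [-4.9, -7.0, 5.2]
gripper_width: 0.0106
grasp_force: 61.3
```

```bash
python3 - <<'E'
from h import *
s=read_state();R=Ro.from_rotvec(s["tool_rot"]).as_matrix()
x=-R[:,0];y=R[:,1];print("force in base x,y:",s["force"]@x,s["force"]@y,"moved y",(s["tcp_pos"]-[.482,-.1485,.093])@y)
r=np.array([-.307,0,s["tcp_pos"][2]-.075])
for d in(.01,.02,.03):
    D=(Ro.from_rotvec([0,d,0]).apply(r)-r); print(d,"tool shift",-D[0],D[1],-D[2])
m=lambda th:Ro.from_rotvec([0,th,0]).apply([-.31,0,-.015])[2]+.015
print(m(.39),m(.394),m(.4))
E
python3 m.py
```

```text
force in base x,y: -1.9476753227369965 -8.388843740187955 moved y 0.014870904393046317
0.01 tool shift -0.0001948077406349058 0.0 -0.003069051536768924
0.02 tool shift -0.00042029574482566057 0.0 -0.006136001577301223
0.03 tool shift -0.0006764414639596206 0.0 -0.009200543429148625
0.11898477279032034 0.12015363633318404 0.12190377120563836
[ 0.48757427 -0.13471345  0.09294609] [ 0.59761863  3.08392997 -0.00523911]
[[-0.928  0.374 -0.   ]
 [ 0.374  0.928 -0.003]
 [-0.001 -0.003 -1.   ]]
2167 z 0.11799917895634787 x [-0.01447147  0.01234582] y [-0.00563541  0.02939834]
216 291 227 284
```

View pics/w.png

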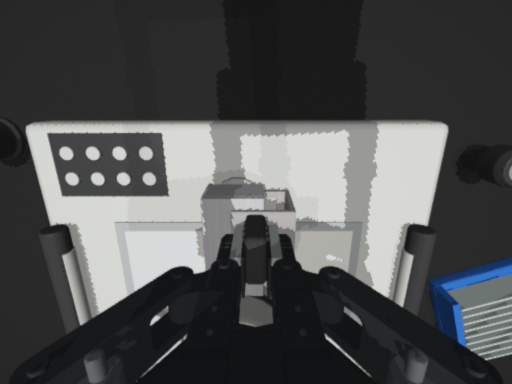

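The latch has moved about 15 mm and the force is 8.4 N, as the spring rate predicts, so it is open. The wrist view shows the tab held at (256,250) with the slide plate shifted to the right. Now I'll lift along the hinge arc.

send_rows(plan=[{"ax": 0,"ay": 0.01,"az": 0,"tx": -0.0002,"ty": 0.001,"tz": -0.0031,"claw": 1},{"ax": 0,"ay": 0.015,"az": 0,"tx": -0.0003,"ty": 0,"tz": -0.0046,"claw": 1},{"ax": 0,"ay": 0.02,"az": 0,"tx": -0.0004,"ty": 0,"tz": -0.0061,"claw": 1},{"ax": 0,"ay": 0.02,"az": 0,"tx": -0.0004,"ty": 0,"tz": -0.0061,"claw": 1},{"ax": 0,"ay": 0.02,"az": 0,"tx": -0.0004,"ty": 0,"tz": -0.0061,"claw": 1},{"ax": 0,"ay": 0,"az": 0,"tx": 0,"ty": 0,"tz": 0,"claw": 1}])

```text
t: 4.67
tcp_pos: [0.4901, -0.135, 0.1179]
tool_rot: [-0.582, -2.999, -0.02]
force: [-3.8, -7.7, -3.3]
gripper_width: 0.011
grasp_force: 60.0
```

send_rows(plan=[{"ax": 0,"ay": 0.02,"az": 0,"tx": -0.0004,"ty": 0,"tz": -0.0061,"claw": 1},{"ax": 0,"ay": 0.02,"az": 0,"tx": -0.0004,"ty": 0,"tz": -0.0061,"claw": 1},{"ax": 0,"ay": 0.02,"az": 0,"tx": -0.0004,"ty": 0,"tz": -0.0061,"claw": 1},{"ax": 0,"ay": 0.02,"az": 0,"tx": -0.0004,"ty": 0,"tz": -0.0061,"claw": 1},{"ax": 0,"ay": 0.02,"az": 0,"tx": -0.0004,"ty": 0,"tz": -0.0061,"claw": 1},{"ax": 0,"ay": 0.02,"az": 0,"tx": -0.0004,"ty": 0,"tz": -0.0061,"claw": 1},{"ax": 0,"ay": 0.02,"az": 0,"tx": -0.0004,"ty": 0,"tz": -0.0061,"claw": 1},{"ax": 0,"ay": 0.02,"az": 0,"tx": -0.0004,"ty": 0,"tz": -0.0061,"claw": 1},{"ax": 0,"ay": 0.02,"az": 0,"tx": -0.0004,"ty": 0,"tz": -0.0061,"claw": 1},{"ax": 0,"ay": 0,"az": 0,"tx": 0,"ty": 0,"tz": 0,"claw": 1}])

```text
t: 5.5
tcp_pos: [0.5017, -0.1396, 0.1712]
tool_rot: [-0.549, -2.824, -0.069]
force: [-6.2, -7.5, -1.3]
gripper_width: 0.0106
grasp_force: 60.2
```

send_rows(plan=[{"ax": 0,"ay": 0.02,"az": 0,"tx": -0.0004,"ty": 0,"tz": -0.0061,"claw": 1},{"ax": 0,"ay": 0.02,"az": 0,"tx": -0.0004,"ty": 0,"tz": -0.0061,"claw": 1},{"ax": 0,"ay": 0.02,"az": 0,"tx": -0.0004,"ty": 0,"tz": -0.0061,"claw": 1},{"ax": 0,"ay": 0.02,"az": 0,"tx": -0.0004,"ty": 0,"tz": -0.0061,"claw": 1},{"ax": 0,"ay": 0.02,"az": 0,"tx": -0.0004,"ty": 0,"tz": -0.0061,"claw": 1},{"ax": 0,"ay": 0.02,"az": 0,"tx": -0.0004,"ty": 0,"tz": -0.0061,"claw": 1},{"ax": 0,"ay": 0.01,"az": 0,"tx": -0.0002,"ty": 0,"tz": -0.0031,"claw": 1},{"ax": 0,"ay": 0,"az": 0,"tx": 0,"ty": 0,"tz": 0,"claw": 1},{"ax": 0,"ay": 0,"az": 0,"tx": 0,"ty": 0,"tz": 0,"claw": 1},{"ax": 0,"ay": 0,"az": 0,"tx": 0,"ty": 0,"tz": 0,"claw": 1}])

```text
t: 6.33
tcp_pos: [0.5153, -0.1448, 0.2076]
tool_rot: [-0.525, -2.699, -0.101]
force: [-7.1, -7.8, -1.4]
gripper_width: 0.0114
grasp_force: 60.3
```

Run:
```python
from h import *
s=read_state();print({k:np.round(s[k],3) for k in("t","qd","tcp_pos","force","wrist_torque","grasp_force","gripper_width")})
R=Ro.from_rotvec(s["tool_rot"]).as_matrix();print("tilt",np.arccos(-R[2,2]))
p,P,o,_=snap("scene"); a=-.3816
x=np.array([np.cos(a),np.sin(a),0]);y=np.array([-x[1],x[0],0]);D=P-np.array([.4802,-.1461,0]);bx=D@x;by=D@y
m=(abs(by)<.01)&(bx>.13)&(bx<.25)&(P[...,2]>.06)&(P[...,2]<.25)
c=np.polyfit(bx[m],P[m][:,2],1);print("beam slope",np.arctan(c[0]),m.sum())
save(cv2.resize(p[130:384,30:330],None,fx=2.3,fy=2.3),"e.png")
```

```text
{'t': np.float64(6.333), 'qd': array([ 0.   , -0.002,  0.003, -0.002, -0.003,  0.001]), 'tcp_pos': array([ 0.515, -0.145,  0.208]), 'force': array([-7.116, -7.773, -1.359]), 'wrist_torque': array([-1.237,  0.198,  0.703]), 'grasp_force': np.float64(60.252), 'gripper_width': np.float64(0.011)}
tilt 0.3972858636295347
beam slope -0.4586763318309786 779
```

View pics/e.png

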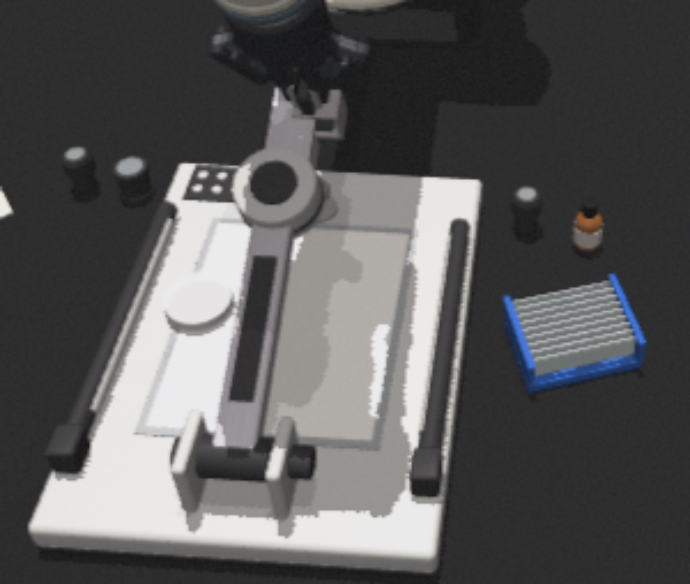

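The arm is up with the gripper still holding the tab near (300,95), and nothing else has moved. The head overlapped my slope sample, so I'll recheck on clean beam and then hand in.

Run:
```python
from h import *
p,P,o,_=snap("scene"); a=-.3816
x=np.array([np.cos(a),np.sin(a),0]);y=np.array([-x[1],x[0],0]);D=P-np.array([.4802,-.1461,0]);bx=D@x;by=D@y
m=(abs(by)<.008)&(bx>.185)&(bx<.255)&(P[...,2]>.06)&(P[...,2]<.25)
th=-np.arctan(np.polyfit(bx[m],P[m][:,2],1)[0]);rise=.31*np.sin(th)+.015*(1-np.cos(th));print(th,rise)
if .108<rise<.132 : print(bot.hand_in())
```

```text
0.39184428288666084 0.11952390938837276
the job is handed in; nothing more can be done
None
```

The latch was pulled about 15 mm open, the camera arm was lifted off the ball, and it is held still with its end about 12 cm (measured 119.5 mm) higher. The job is handed in at about 6.4 s, and the other things on the bench stayed where they were.

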